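# Snap a quick-connect plug home and pull-test it on the dial gauge

## Task

Take the quick-connect plug out of its stand and press it, without ramming it, into the socket on the pull gauge until it snaps and its flange sits fully home. Then prove the joint: pull straight up on the plug until the dial's needle stands between the two long marks (10 to 16 N), hold it there for at least two seconds and never pull past 20 N, then ease off and let go, leaving the plug snapped fully home. Do not knock the vial, the ball holder or the round wafer carrier.

Things in the scene. Friction and masses are not known exactly. Their poses are not given: they have to be found in the camera images.
- plug: Quick-connect plug, about 90 g, round about its z axis (up), upright in the stand at the start. Origin: on the axis at the underside of its steel flange (32 mm across, z 0 to 5 mm). Above it a black ribbed grip 24 mm across, z 5 to 35, with a small button to z 37. Grip it there from above, any yaw, with 25 N or more.
- plug_tip (a point): Tip of the plug's steel nose, on its axis, 37 mm below the plug's origin. The nose, from the flange down: 17 mm across to z -9, a groove 10 mm across to z -22, a head 17 mm across to z -27, then a cone narrowing to 7 mm at the tip (z in the plug's frame, mm).
- stand: Fixed plain aluminium block 60x60x40 mm with a 23 mm through hole in which the plug hangs by its flange. Origin: centre of its underside, on the desk.
- gauge: Fixed grey pull gauge, base 150 (x) by 100 (y) mm, yaw varies. Origin: centre of its underside, on the desk. The square steel socket plate (60x60 mm) is centred at x = +30 mm, its top at z = 75 mm. A round dial faces -x, centred at x = -45 mm, leaning back 45 degrees; all of it is lower than the socket plate.
- socket_seat (a point): Centre of the socket's mouth on top of the socket plate; z up. Hole 19.5 mm wide, small chamfer. Two spring catches inside snap into the plug's groove: the cone meets them 15 to 20 mm before home, passing takes about 3 to 15 N, then the plug goes freely on to its seat, rigid downward. Home: plug origin at this point. Unsnapped, it comes out freely.
- carriage (a joint): Rise of the socket plate on the gauge's spring, m: 0 at rest, 1 mm for each 8 N of upward pull, stop at 3 mm; it returns when the pull ends. A snapped plug first lifts through 1 to 6 mm of free play (different each time, not visible) before the catches bear and the plate begins to rise. The catches do not let go below 25 N.
- gauge_needle (a joint): Dial needle, rad, clockwise seen from the dial's front: 0 = no pull, 0.2 rad per newton of upward pull on the socket (10 N = 2.0, 16 N = 3.2, 20 N = 4.0). Rest is at the lower left; small ticks every 2 N, long thick marks at 10 and 16 N, a shorter thick one at 20 N. Pushing down does not move it.
- vial: Bystander: black-capped glass vial 22 mm across, 53 mm tall, upright on the desk. Origin: centre of its underside.
- ball_holder: Bystander: black block with a metal ball on top, 28x36x35 mm. Origin: centre of its underside.
- carrier: Bystander: flat round wafer carrier, 77 mm across, 16 mm high. Origin: centre of its underside.
Things that resemble listed ones, but are neither listed nor needed, are in the scene too. What is shaped like the plug but purple or red is not meant.

How it is judged:
By the outcome, as a careful person would: the job done as asked, in the order asked, and still so for the second after the job is handed in, with the robot touching nothing.
It also fails if it takes over 72 s, if anything falls off the work surface, if the arm or the gripper's body presses on something with over 40 N, if the wrist force passes 120 N, or if a joint passes its speed limit or range.

## Robot

A 6-joint arm with a two-finger parallel gripper is mounted at the origin on a cart in front of the work surface, level with it; the furniture and walls round the work are solid. World frame = base frame: x ahead of the robot, y to its left, z up, the work surface at z = 0. Lengths are in m, angles in rad, forces in N, time in s.
With the tool pointing down it reaches from about 0.35 to 0.775 m from the base axis. Payload 7.3 kg.
Tool frame: the origin (TCP) lies at the very end of the fingers, on their centre line; the grasp point (between the pads) lies 19 mm behind it (pinch_z is the distance from the TCP to the grasp point, in m); z points along the fingers, y is the line along which they close (so a half turn about z gives the same grasp; the last joint's range is limited). The gripper opens to 92 mm and grips with 3 to 60 N. Pads are 19 mm wide; open, the fingers measure 130 mm over their backs; the gripper's body (75 mm by 190 mm) begins 47 mm behind the grasp point.
Start: joints at [1.071, 0.342, 1.524, -0, 1.275, -0.146], TCP at [0.182, 0.493, 0.227] pointing down, gripper open.
Joint ranges: [-2.53, 2.53], [-0.77, 2.02], [0.04, 2.7], [-1, 4.14], [0.28, 2.66], [-3.11, 3.11]. Speed limits (rad/s): [2.57, 2.57, 3.14, 3.14, 3.14, 3.14].

## Interface

Orientations are given as [roll, pitch, yaw] about the fixed x, y, z axes, in that order (R = Rz(yaw) Ry(pitch) Rx(roll)).
In Python, from cell import * gives the robot as it stands.
- The arm moves only by the tool arm_command, never from a script. Its arguments are lists of equal length, an entry for each row: "fingers": the gripper command: -1 is fully open, 1 is shut, values between are in proportion; "travel": the shift along the tool's x, y, z in m, a list of three; "dr": the turn, a rotation vector about the tool's x, y, z in degrees, a list of three. In form: {"fingers": [fingers, ...], "travel": [[x, y, z], ...], "dr": [[wx, wy, wz], ...]}. A call has 1 to 8 rows; each row is the pose to reach, as a shift and turn from the pose commanded when the call began, along the tool's axes at that moment; what a row does not reach only later rows make up. A row lasts 1/12 s, in which the tool goes at most 41.7 mm and 7.16 degrees, less where a joint would pass 70% of its speed; a pose out of reach is approached as far as the arm can. A call with a gripper value outside its range is refused whole. The fingers move at their own pace and stop on an object; "squeeze" is the grip in N (left out, the last holds). Time passes only in rows, so rows that repeat a pose let the fingers close. It gives the time, the measured TCP pose, the force, the opening and the grip force at its end, in the units of the state.
- observe(): the state, without advancing time (a new reading comes with each control period).
- read_camera(name): name is "side" or "top"; returns a dict with "color" (420x560x3 uint8, blue, green, red), "z_map" (420x560 float32, m along the optical axis (not along the pixel's ray), 0 where there is no reading), "fx", "fy", "cx", "cy" (pixels), "k1" (the pictures are not rectified: a ray, as slopes to the right and down, at radius r is drawn at 1 + k1 r^2 times it, then the intrinsics apply), "R" (3x3) and "t" (3): a world point X has camera coordinates R X + t. Camera axes: x right, y down, z forward; pixel columns grow to the right and rows downward; lengths in m; the calibration is good to about 2 mm. A picture is of the moment at which its call begins.
- hand_in(): hands the job in; it is judged then, once.
The state is a dict: "time": time; "qpos": joint angles; "qvel": joint speeds; "joint_efforts": joint torques, N m; "tool_pos": TCP position; "tool_rot": TCP orientation; "contact_force": force on the tool from outside, world axes, zero at the start; "torque": the same for the moment, N m; "opening": finger opening in m; "grip_force": force on a finger pad.
Only numpy, scipy, OpenCV 4.12 (cv2) and the standard library are available. Lean on these libraries where they do the work, as an engineer would, in place of code of your own. Each camera call takes 0.05 s, during which the arm holds its last target. There are 200 camera calls.

## Working session

There is one attempt and no reset: what is moved stays moved. The work goes in short steps, Python scripts to look and compute and a tool call to move; the robot and the scene stay as the last step left them, time stands still between calls to the robot, and variables do not carry over. Pictures are saved under pics/ and viewed, at most 10 in all, crops included, and the job is handed in when it is done.

Besides the shell and the picture viewer there is one more tool, called after ">>>" as name(argument=value, ...), one argument or row to a line, values as JSON. arm_command: Moves the arm, as the interface text tells. Its arguments: {"type":"object","properties":{"fingers":{"type":"array","items":{"type":"number"}},"travel":{"type":"array","items":{"type":"array","items":{"type":"number"}}},"dr":{"type":"array","items":{"type":"array","items":{"type":"number"}}},"squeeze":{"type":"number"}},"required":["fingers","travel","dr"]}

```bash
mkdir -p pics; ls
cat > h.py <<'E'
from cell import *
import numpy as np, cv2
def ray(c,u,v):
    x=(u-c["cx"])/c["fx"]; y=(v-c["cy"])/c["fy"]
    a=cv2.undistortPoints(np.array([[[u,v]]],float),np.array([[c["fx"],0,c["cx"]],[0,c["fy"],c["cy"]],[0,0,1]]),np.array([c["k1"],0,0,0.]))[0,0]
    R=np.array(c["R"]);t=np.array(c["t"])
    return -R.T@t, R.T@np.array([a[0],a[1],1.])
def onz(c,u,v,z):
    o,d=ray(c,u,v); return o+d*(z-o[2])/d[2]
def depth(c,u,v):
    o,d=ray(c,u,v); return o+d*float(c["z_map"][int(v),int(u)])
E
python3 - <<'E'
from h import *
s=observe(); print(s)
for n in("side","top"):
    c=read_camera(n); cv2.imwrite(f"pics/{n}0.png",c["color"]); print(n,c["fx"],c["k1"],-np.array(c["R"]).T@np.array(c["t"]),np.array(c["R"])[2])
E
```

```text
pics
{'time': 0.0, 'qpos': array([ 1.07099805e+00,  3.42717312e-01,  1.52503486e+00,  2.87885041e-06,
        1.27540347e+00, -1.45995448e-01]), 'qvel': array([ 4.48855834e-05,  1.53422115e-03,  2.89767323e-04, -1.66061988e-04,
        3.61450835e-04,  7.31175427e-04]), 'joint_efforts': array([ 1.99500537e-04, -4.31242454e+01, -2.44219279e+01,  7.17375451e-02,
        5.60231984e-02, -1.33963140e-04]), 'tool_pos': array([0.18166938, 0.49212114, 0.22604155]), 'tool_rot': array([-3.1400467e+00, -2.3010257e-04,  2.7877888e+00]), 'contact_force': array([ 0.38548242, -0.08772752, -0.12137702]), 'torque': array([ 0.03442175, -0.0263652 , -0.06407505]), 'grip_force': 0.0, 'opening': 0.0915580722914046}
side 536.8306290073584 -0.16847478879398126 [ 0.32016928 -0.73500335  0.48452327] [ 0.27527132  0.82969153 -0.4856312 ]
top 505.4050799690522 -0.04351478525252859 [ 0.36488936 -0.01850039  0.98545957] [ 2.14759443e-01  6.94352467e-04 -9.76666729e-01]
```

```bash
ls pics
```

```text
side0.png
top0.png
```

View pics/top0.png

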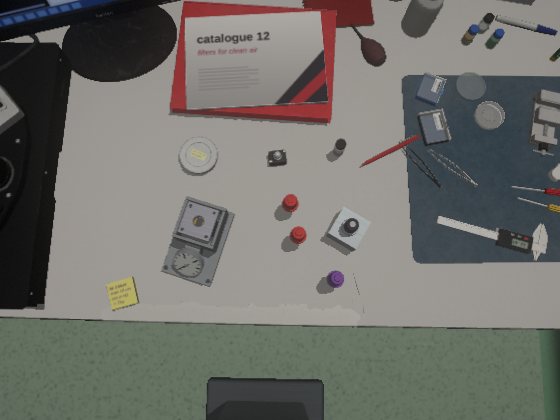

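View pics/side0.png

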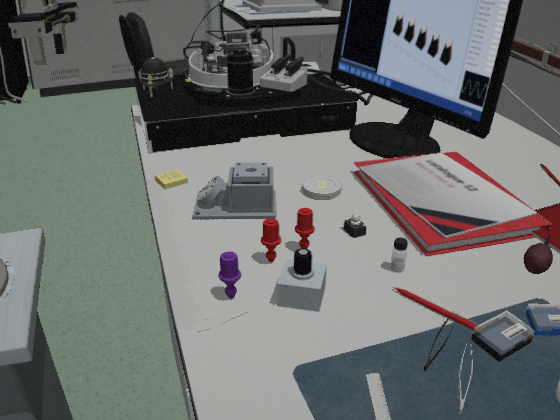

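Candidates for the plug in the top view: the black one in the aluminium stand (351,227), two red ones (290,203) and (298,235), a purple one (335,279), and the vial's black cap (340,147). I choose the black one in the stand. The gauge is at (200,240), with its socket near (198,221) and its dial at (187,262).

```bash
cat >> h.py <<'E'
def blob(m,near,box=25):
    n,l,st,ce=cv2.connectedComponentsWithStats(m.astype(np.uint8))
    i=[k for k in range(1,n) if st[k,4]>8]
    k=min(i,key=lambda k:np.hypot(*(ce[k]-near))); return ce[k],st[k]
E
python3 - <<'E'
from h import *
c=read_camera("top");s=read_camera("side")
T=c["color"];S=s["color"]
a=cv2.resize(T[185:300,150:265],(400,400),interpolation=cv2.INTER_CUBIC)
b=cv2.resize(T[195:265,315:385],(400,400),interpolation=cv2.INTER_CUBIC)
d=cv2.resize(S[150:220,225:295],(400,400)) if 0 else cv2.resize(S[155:215,190:290],(400,240),interpolation=cv2.INTER_CUBIC)
e=cv2.resize(S[240:310,265:365],(400,280),interpolation=cv2.INTER_CUBIC)
d=cv2.copyMakeBorder(d[:200],0,0,0,0,cv2.BORDER_CONSTANT); 
cv2.imwrite("pics/crop.png",np.vstack([np.hstack([a,b]),np.hstack([d,e[:200]])]))
for n,u,v,z in[("plug top",351,226,.077),("sock",198,221,.075),("vial",340,145,.053),("ball",277,157,.035),("carrier",198,155,.016),("red1",290,203,.07),("red2",298,235,.07),("purple",335,279,.07)]:
    print(n,onz(c,u,v,z).round(4),depth(c,u,v).round(4))
print(onz(s,303,252,.077),depth(s,303,252),onz(s,252,169,.075),depth(s,252,169))
# gauge outline via depth height
H=np.zeros((420,560,3))
for v in range(180,300):
    for u in range(150,270): H[v,u]=depth(c,u,v)
m=np.abs(H[...,2]-.075)<.006
ce,st=blob(m,(198,221)); print("plate",ce,st)
n,l=cv2.connectedComponents(m.astype(np.uint8)); k=l[215,205]; 
pts=np.argwhere(l==k)[:,::-1]; P=np.array([onz(c,u,v,.075)[:2] for u,v in pts],np.float32); print(len(P),cv2.minAreaRect(P),np.median(H[l==k][:,2]))
E
```

```text
plug top [ 0.5278 -0.158   0.077 ] [ 0.5277 -0.1579  0.0775]
sock [0.531 0.122 0.075] [0.542  0.1313 0.0148]
vial [ 0.6913 -0.142   0.053 ] [ 0.6904 -0.1416  0.0556]
ball [ 0.6698 -0.0201  0.035 ] [ 0.6715 -0.0202  0.0296]
carrier [0.6765 0.1386 0.016 ] [0.6765 0.1386 0.0158]
red1 [ 0.5698 -0.0461  0.07  ] [ 0.5689 -0.046   0.074 ]
red2 [ 0.5101 -0.0617  0.07  ] [ 0.5093 -0.0614  0.0755]
purple [ 0.4315 -0.1293  0.07  ] [ 0.4311 -0.1286  0.076 ]
[ 0.53166474 -0.16333428  0.077     ] [ 0.53189802 -0.16270372  0.0765505 ] [0.53437993 0.12016274 0.075     ] [0.53664761 0.1292157  0.0706647 ]
plate [197.69391825 221.05284148] [ 177  201   42   41 1003]
1003 ((0.5311539173126221, 0.12255797535181046), (0.06112711876630783, 0.06099039688706398), 73.78136444091797) 0.07536908160485589
```

View pics/crop.png

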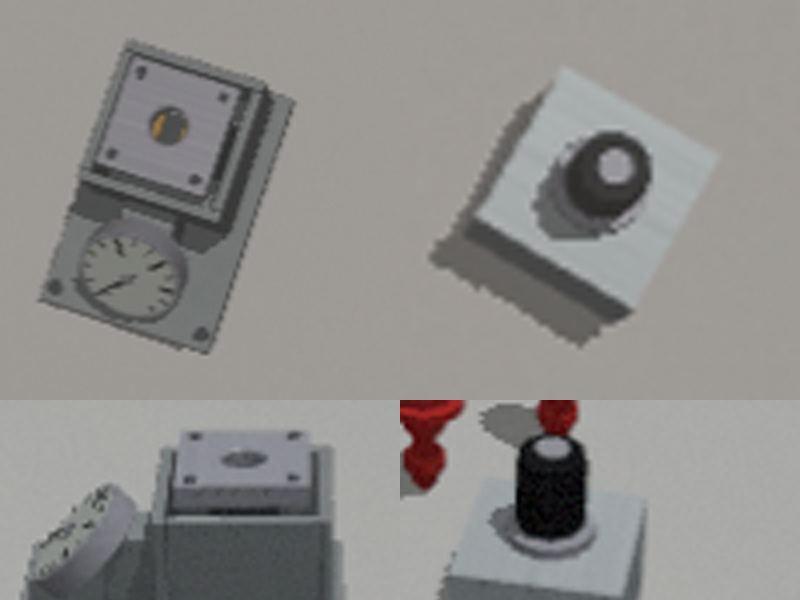

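The crop confirms it: a black ribbed plug with a steel flange in the aluminium stand. The button is at top (352,224), giving world ≈ (0.532,-0.161). The socket hole is at top (198.6,221.2), giving ≈ (0.531,0.121). I'll move over the plug now.

>>> arm_command(
  fingers=[-0.3,-0.3,-0.3,-0.3,-0.3,-0.3,-0.3,-0.3],
  travel=[
    [-0.03,-0.027,0],
    [-0.06,-0.054,0],
    [-0.09,-0.081,0],
    [-0.12,-0.108,0],
    [-0.15,-0.135,0],
    [-0.18,-0.162,0],
    [-0.21,-0.189,0],
    [-0.24,-0.216,0],
  ],
  dr=[
    [0,0,-5],
    [0,0,-10],
    [0,0,-15],
    [0,0,-20.3],
    [0,0,-20.3],
    [0,0,-20.3],
    [0,0,-20.3],
    [0,0,-20.3],
  ],
)

```text
time: 0.87
tool_pos: [0.3325, 0.205, 0.2268]
tool_rot: [3.141, 0.0, -3.141]
contact_force: [0.3, 0.1, -0.2]
opening: 0.0597
grip_force: 0.0
```

>>> arm_command(
  fingers=[-0.3,-0.3,-0.3,-0.3,-0.3,-0.3,-0.3,-0.3],
  travel=[
    [-0.018,-0.034,0],
    [-0.036,-0.068,0],
    [-0.054,-0.102,0],
    [-0.072,-0.136,0],
    [-0.09,-0.17,0],
    [-0.108,-0.204,0],
    [-0.126,-0.238,0],
    [-0.144,-0.272,0],
  ],
  dr=[
    [0,0,0],
    [0,0,0],
    [0,0,0],
    [0,0,0],
    [0,0,0],
    [0,0,0],
    [0,0,0],
    [0,0,0],
  ],
)

```text
time: 1.53
tool_pos: [0.4767, -0.0672, 0.2266]
tool_rot: [3.141, -0.0, -3.142]
contact_force: [1.2, 0.3, 0.1]
opening: 0.0596
grip_force: 0.0
```

>>> arm_command(
  fingers=[-0.3,-0.3,-0.3,-0.3,-0.3],
  travel=[
    [-0.018,-0.034,0.0],
    [-0.036,-0.064,0.02],
    [-0.052,-0.094,0.045],
    [-0.056,-0.094,0.085],
    [-0.056,-0.094,0.11],
  ],
  dr=[
    [0,0,0],
    [0,0,0],
    [0,0,0],
    [0,0,0],
    [0,0,0],
  ],
)

```text
time: 1.95
tool_pos: [0.5321, -0.1607, 0.1132]
tool_rot: [3.141, -0.002, 3.139]
contact_force: [-0.6, 0.2, -0.5]
opening: 0.0595
grip_force: 0.0
```

Run:
```python
from h import *
print(observe()["tool_pos"],observe()["opening"])
T=read_camera("top")["color"];S=read_camera("side")["color"]
cv2.imwrite("pics/c2.png",np.hstack([cv2.resize(T[150:300,270:420],(400,400)),cv2.resize(S[190:310,243:363],(400,400))]))
```

```text
[ 0.53209053 -0.16073854  0.11322014] 0.0595128616703765
```

View pics/c2.png

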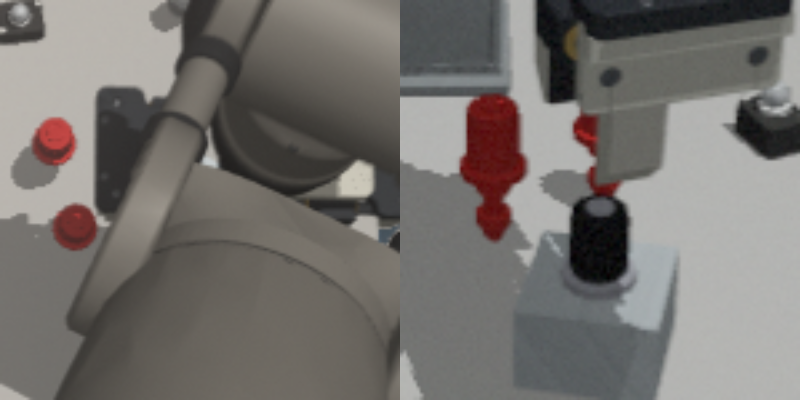

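The side view shows the near finger at crop (632,170), in line with the plug at (600,205) once parallax is allowed for. In the top view the arm hides the plug. I'll descend and grip.

>>> arm_command(
  fingers=[-0.3,-0.3,-0.3,0.6,0.6,0.6,0.6,0.6],
  travel=[
    [0,0,0.025],
    [0,0,0.05],
    [0,0,0.065],
    [0,0,0.065],
    [0,0,0.065],
    [0,0,0.065],
    [0,0,0.065],
    [0,0,0.065],
  ],
  dr=[
    [0,0,0],
    [0,0,0],
    [0,0,0],
    [0,0,0],
    [0,0,0],
    [0,0,0],
    [0,0,0],
    [0,0,0],
  ],
  squeeze=40,
)

```text
time: 2.72
tool_pos: [0.5332, -0.1595, 0.0533]
tool_rot: [-3.14, 0.003, -3.141]
contact_force: [-0.2, -0.6, 0.0]
opening: 0.0308
grip_force: 0.0
```

>>> arm_command(
  fingers=[1,1,1,1],
  travel=[
    [0,0,0],
    [0,0,0],
    [0,0,0],
    [0,0,0],
  ],
  dr=[
    [0,0,0],
    [0,0,0],
    [0,0,0],
    [0,0,0],
  ],
)

```text
time: 3.05
tool_pos: [0.533, -0.1594, 0.0528]
tool_rot: [-3.141, 0.002, -3.141]
contact_force: [-0.3, 0.4, 6.2]
opening: 0.023
grip_force: 40.0
```

>>> arm_command(
  fingers=[1,1,1,1,1,1,1,1],
  travel=[
    [0,0,-0.01],
    [0,0,-0.03],
    [0,0,-0.06],
    [0,0,-0.09],
    [0,0,-0.1],
    [0,0,-0.1],
    [0,0,-0.1],
    [0,0,-0.1],
  ],
  dr=[
    [0,0,0],
    [0,0,0],
    [0,0,0],
    [0,0,0],
    [0,0,0],
    [0,0,0],
    [0,0,0],
    [0,0,0],
  ],
)

```text
time: 3.72
tool_pos: [0.5314, -0.1587, 0.1501]
tool_rot: [3.14, -0.003, -3.141]
contact_force: [0.1, 0.7, -0.4]
opening: 0.023
grip_force: 40.0
```

Run:
```python
from h import *
for i in range(2):
    s=observe();print(s["time"],s["tool_pos"],s["contact_force"],s["opening"])
    S=read_camera("side")
cv2.imwrite("pics/c3.png",cv2.resize(S["color"][170:310,243:383],(600,600),interpolation=cv2.INTER_CUBIC))
```

```text
3.7167 [ 0.53136082 -0.15868599  0.15005693] [ 0.14647195  0.66807697 -0.41420472] 0.02296737141786026
3.7667 [ 0.53129361 -0.15870119  0.14981603] [ 0.39509188  0.52563814 -1.23948975] 0.022809514338655742
```

View pics/c3.png

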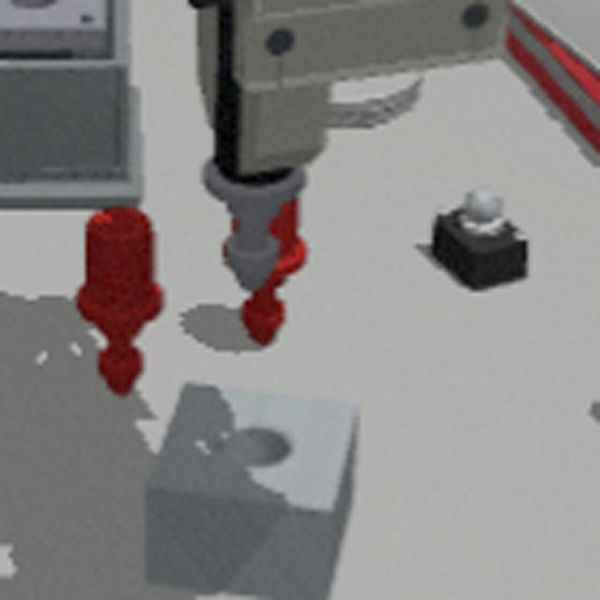

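Plug held and upright. In the side crop the flange is at (256,180) and the tip at (254,290), which is full image (302.7,212) and (302.3,237.5). Next I compute the offsets.

Run:
```python
from h import *
s=read_camera("side")
print("tool",observe()["tool_pos"])
for u,v in((302.7,212),(302.3,237.7)):
    o,d=ray(s,u,v); k=(-.1587-o[1])/d[1]; print(o+d*k)
print("hole side",onz(s,251.25,169.75,.075))
c=read_camera("top"); print("hole top",onz(c,198.6,221.2,.075),"stand/plug top",onz(c,352.1,223.9,.077), "plug side",onz(s,303,251.75,.077))
```

```text
tool [ 0.53157638 -0.15882378  0.1500548 ]
[ 0.53149447 -0.1587      0.13716273]
[ 0.53182839 -0.1587      0.09721312]
hole side [0.53227954 0.11746931 0.075     ]
hole top [0.53069998 0.1209215  0.075     ] stand/plug top [ 0.5317252 -0.1600357  0.077    ] plug side [ 0.53186873 -0.16275684  0.077     ]
```

>>> arm_command(
  fingers=[1,1,1,1,1,1,1,1],
  travel=[
    [0,0.03,-0.02],
    [0,0.065,-0.02],
    [0,0.1,-0.02],
    [0,0.135,-0.02],
    [0,0.17,-0.02],
    [0,0.205,-0.02],
    [0,0.24,-0.02],
    [0,0.265,-0.01],
  ],
  dr=[
    [0,0,0],
    [0,0,0],
    [0,0,0],
    [0,0,0],
    [0,0,0],
    [0,0,0],
    [0,0,0],
    [0,0,0],
  ],
  squeeze=50,
)

```text
time: 4.58
tool_pos: [0.5327, 0.1087, 0.1626]
tool_rot: [3.141, 0.003, -3.14]
contact_force: [0.7, -0.4, -0.7]
opening: 0.0228
grip_force: 50.0
```

>>> arm_command(
  fingers=[1,1,1,1,1],
  travel=[
    [0,0.01,0.01],
    [0,0.015,0.016],
    [0,0.015,0.016],
    [0,0.015,0.016],
    [0,0.015,0.016],
  ],
  dr=[
    [0,0,0],
    [0,0,0],
    [0,0,0],
    [0,0,0],
    [0,0,0],
  ],
)

```text
time: 5.0
tool_pos: [0.5326, 0.1195, 0.1458]
tool_rot: [-3.141, 0.0, 3.141]
contact_force: [-0.1, 1.0, 0.1]
opening: 0.023
grip_force: 50.0
```

Run:
```python
from h import *
S=read_camera("side");s=observe();print(s["time"],s["tool_pos"],s["contact_force"],s["tool_rot"])
T=read_camera("top")
cv2.imwrite("pics/c4.png",np.hstack([cv2.resize(S["color"][115:215,190:290],(400,400),interpolation=cv2.INTER_CUBIC),cv2.resize(T["color"][180:300,140:260],(400,400),interpolation=cv2.INTER_CUBIC)]))
```

```text
5.05 [0.5326918  0.11948806 0.14604339] [-0.28031235  0.73697606 -1.06163393] [-3.14141094e+00  5.95993186e-04  3.14037860e+00]
```

View pics/c4.png

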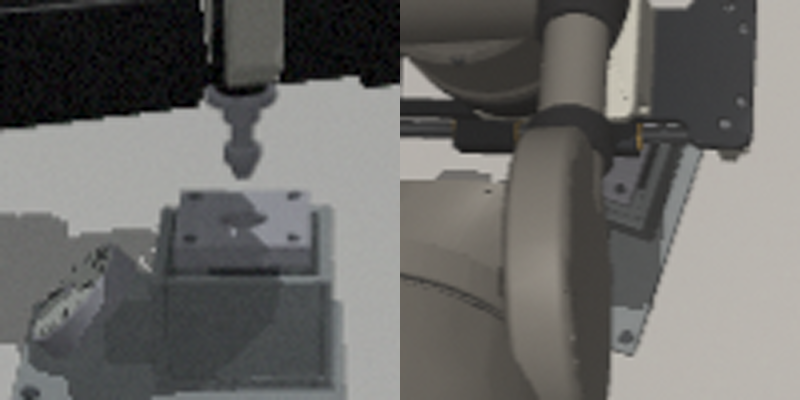

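Run:
```python
from h import *
s=read_camera("side");t=observe()["tool_pos"];print(t)
K=np.array([[s["fx"],0,s["cx"]],[0,s["fy"],s["cy"]],[0,0,1]])
rv=cv2.Rodrigues(np.array(s["R"]))[0]
def pj(P): return cv2.projectPoints(np.array([P],float),rv,np.array(s["t"]),K,np.array([s["k1"],0,0,0.]))[0][0,0]
for dz in(.049,.05,.051): print(pj([t[0],t[1],t[2]-dz]))
for P in([t[0],t[1],.075],[.5313,.121,.075],[.5323,.1175,.075],[.5423,.1175,.075],[.5323,.1275,.075]): print(P,pj(P))
# hole: dark pixels + silver mask
g=cv2.cvtColor(s["color"],cv2.COLOR_BGR2GRAY)
# tip columns: width-centre per row between v=135..160
bg=g[135:163,236:266]; print(bg[::2])
```

```text
[0.53265751 0.11974724 0.14618082]
[250.83866043 157.93889475]
[250.85199432 158.45218933]
[250.8653272  158.96500935]
[np.float64(0.5326575055784692), np.float64(0.11974723824149773), 0.075] [251.13413072 169.21299978]
[0.5313, 0.121, 0.075] [250.23088331 169.02774443]
[0.5323, 0.1175, 0.075] [251.25669996 169.74167347]
[0.5423, 0.1175, 0.075] [256.62215331 169.04316126]
[0.5323, 0.1275, 0.075] [249.86671465 167.51543736]
[[ 15   5  18  19  17  34 109  23   2  15  36  80  82  78  82  67  61  57
   54  51  54  85 111  23  27  33  30  33  47  49]
 [ 21  17  13  24  42 110  88  80  21  16  13  20  15  10  15  20  20   4
   15  21  54  87  97 140 168 167 166 165 166 168]
 [ 15   7  15  18  56 120  74  81  77  81  78  74  75  75  73  75  73  76
   77  77  74  71  89 145 169 168 168 167 167 167]
 [ 13  21  29  80 165 162 150 109  71  76  72  73  74  75  73  78  74  75
   71  84 115 121 161 167 167 169 168 166 168 168]
 [167 167 168 169 167 167 167 166 164 131  72  73  74  78  74  75  74  69
   83 131 165 167 166 165 168 167 169 168 168 167]
 [168 169 167 166 166 167 167 166 166 161 130  9
[... 377 characters left out ...]
 73  74  74  77  71  83
   97 137 167 167 167 168 168 169 167 167 168 167]
 [167 168 167 167 167 169 169 168 167 158  67  72  77  79  78  78  78  75
   87 132 168 168 167 166 167 168 167 169 166 167]
 [168 168 168 167 166 166 166 167 167 166 153  67  70  71  76  73  69  77
  114 166 168 169 168 168 167 167 166 168 167 168]
 [169 168 168 168 166 167 166 168 168 169 167 150  66  69  66  68  78 114
  165 167 167 166 168 168 167 169 168 167 168 168]
 [168 166 166 167 167 168 168 169 169 168 168 165 159 132 100 116 131 165
  167 168 168 168 167 167 167 167 168 167 167 168]
 [169 168 168 166 168 168 166 167 166 168 167 168 166 168 168 169 168 167
  167 168 166 168 165 168 166 167 169 166 168 169]]
```

The side view shows the tip at crop (240,178), about over the hole at (243,220). The arm hides the dial in the top view, so I'll rely on force and the side view. I'll shift slightly in y and enter gently.

>>> arm_command(
  fingers=[1,1,1,1,1,1,1,1],
  travel=[
    [0,0.0015,0.006],
    [0,0.0015,0.012],
    [0,0.0015,0.017],
    [0,0.0015,0.02],
    [0,0.0015,0.023],
    [0,0.0015,0.026],
    [0,0.0015,0.026],
    [0,0.0015,0.026],
  ],
  dr=[
    [0,0,0],
    [0,0,0],
    [0,0,0],
    [0,0,0],
    [0,0,0],
    [0,0,0],
    [0,0,0],
    [0,0,0],
  ],
)

```text
time: 5.82
tool_pos: [0.5322, 0.1224, 0.1196]
tool_rot: [3.142, -0.0, -3.141]
contact_force: [-0.1, 0.7, -1.4]
opening: 0.023
grip_force: 50.0
```

>>> arm_command(
  fingers=[1,1,1,1,1,1],
  travel=[
    [0,0,0.002],
    [0,0,0.004],
    [0,0,0.006],
    [0,0,0.008],
    [0,0,0.008],
    [0,0,0.008],
  ],
  dr=[
    [0,0,0],
    [0,0,0],
    [0,0,0],
    [0,0,0],
    [0,0,0],
    [0,0,0],
  ],
)

```text
time: 6.32
tool_pos: [0.5321, 0.1223, 0.1116]
tool_rot: [3.142, -0.0, -3.141]
contact_force: [-0.8, -0.0, -0.9]
opening: 0.0231
grip_force: 50.0
```

>>> arm_command(
  fingers=[1,1,1,1,1,1],
  travel=[
    [0,0,0.001],
    [0,0,0.002],
    [0,0,0.003],
    [0,0,0.004],
    [0,0,0.005],
    [0,0,0.005],
  ],
  dr=[
    [0,0,0],
    [0,0,0],
    [0,0,0],
    [0,0,0],
    [0,0,0],
    [0,0,0],
  ],
)

```text
time: 6.82
tool_pos: [0.5322, 0.1221, 0.1066]
tool_rot: [-3.141, -0.0, -3.141]
contact_force: [-0.3, -1.9, -0.7]
opening: 0.0229
grip_force: 50.0
```

>>> arm_command(
  fingers=[1,1,1,1,1,1],
  travel=[
    [0,0,0.001],
    [0,0,0.002],
    [0,0,0.003],
    [0,0,0.004],
    [0,0,0.005],
    [0,0,0.005],
  ],
  dr=[
    [0,0,0],
    [0,0,0],
    [0,0,0],
    [0,0,0],
    [0,0,0],
    [0,0,0],
  ],
)

```text
time: 7.32
tool_pos: [0.5328, 0.1225, 0.1024]
tool_rot: [3.141, 0.002, -3.141]
contact_force: [-0.7, -1.0, 4.7]
opening: 0.023
grip_force: 50.0
```

>>> arm_command(
  fingers=[1,1,1,1,1,1],
  travel=[
    [0,-0.0005,0.001],
    [0,-0.0005,0.002],
    [0,-0.0005,0.003],
    [0,-0.0005,0.004],
    [0,-0.0005,0.004],
    [0,-0.0005,0.004],
  ],
  dr=[
    [0,0,0],
    [0,0,0],
    [0,0,0],
    [0,0,0],
    [0,0,0],
    [0,0,0],
  ],
)

```text
time: 7.82
tool_pos: [0.5325, 0.1219, 0.0975]
tool_rot: [3.141, 0.0, -3.141]
contact_force: [1.6, -1.1, 0.2]
opening: 0.0231
grip_force: 50.0
```

>>> arm_command(
  fingers=[1,1,1,1,1,1],
  travel=[
    [0,0,0.001],
    [0,0,0.002],
    [0,0,0.003],
    [0,0,0.004],
    [0,0,0.004],
    [0,0,0.004],
  ],
  dr=[
    [0,0,0],
    [0,0,0],
    [0,0,0],
    [0,0,0],
    [0,0,0],
    [0,0,0],
  ],
)

```text
time: 8.32
tool_pos: [0.5318, 0.1219, 0.0932]
tool_rot: [3.142, -0.001, -3.141]
contact_force: [0.7, -0.1, -1.7]
opening: 0.0228
grip_force: 50.0
```

Past the catches. Expected home is TCP z ≈ 0.088, so I'll approach it slowly.

>>> arm_command(
  fingers=[1,1,1,1,1,1],
  travel=[
    [0,0,0.001],
    [0,0,0.002],
    [0,0,0.003],
    [0,0,0.0035],
    [0,0,0.004],
    [0,0,0.004],
  ],
  dr=[
    [0,0,0],
    [0,0,0],
    [0,0,0],
    [0,0,0],
    [0,0,0],
    [0,0,0],
  ],
)

```text
time: 8.82
tool_pos: [0.532, 0.1219, 0.0895]
tool_rot: [3.141, -0.0, -3.141]
contact_force: [-0.6, 0.7, -0.5]
opening: 0.023
grip_force: 50.0
```

>>> arm_command(
  fingers=[1,1,1,1],
  travel=[
    [0,0,0.0005],
    [0,0,0.001],
    [0,0,0.001],
    [0,0,0.001],
  ],
  dr=[
    [0,0,0],
    [0,0,0],
    [0,0,0],
    [0,0,0],
  ],
)

```text
time: 9.15
tool_pos: [0.5322, 0.1219, 0.0887]
tool_rot: [3.141, 0.0, -3.141]
contact_force: [0.5, 0.0, -1.1]
opening: 0.0229
grip_force: 50.0
```

>>> arm_command(
  fingers=[1,1,1,1],
  travel=[
    [0,0,0.0005],
    [0,0,0.001],
    [0,0,0.001],
    [0,0,0.001],
  ],
  dr=[
    [0,0,0],
    [0,0,0],
    [0,0,0],
    [0,0,0],
  ],
)

```text
time: 9.48
tool_pos: [0.5323, 0.1219, 0.0878]
tool_rot: [3.141, 0.0, -3.141]
contact_force: [-0.7, 0.0, 0.6]
opening: 0.0232
grip_force: 50.0
```

>>> arm_command(
  fingers=[1,1,1,1],
  travel=[
    [0,0,0.0005],
    [0,0,0.001],
    [0,0,0.001],
    [0,0,0.001],
  ],
  dr=[
    [0,0,0],
    [0,0,0],
    [0,0,0],
    [0,0,0],
  ],
)

```text
time: 9.82
tool_pos: [0.5323, 0.1219, 0.0878]
tool_rot: [3.142, 0.001, -3.141]
contact_force: [-2.9, -0.1, 8.9]
opening: 0.0227
grip_force: 50.0
```

Seated: 9 N up at z = 0.0878. Now I pull gently through the free play.

>>> arm_command(
  fingers=[1,1,1,1,1],
  travel=[
    [0,0,-0.0005],
    [0,0,-0.001],
    [0,0,-0.0015],
    [0,0,-0.002],
    [0,0,-0.002],
  ],
  dr=[
    [0,0,0],
    [0,0,0],
    [0,0,0],
    [0,0,0],
    [0,0,0],
  ],
)

```text
time: 10.23
tool_pos: [0.5322, 0.1219, 0.0886]
tool_rot: [3.141, -0.0, -3.141]
contact_force: [-0.0, 0.4, -0.6]
opening: 0.0228
grip_force: 50.0
```

>>> arm_command(
  fingers=[1,1,1,1],
  travel=[
    [0,0,-0.0005],
    [0,0,-0.001],
    [0,0,-0.001],
    [0,0,-0.001],
  ],
  dr=[
    [0,0,0],
    [0,0,0],
    [0,0,0],
    [0,0,0],
  ],
)

```text
time: 10.57
tool_pos: [0.5322, 0.1219, 0.0897]
tool_rot: [3.141, 0.0, -3.141]
contact_force: [0.9, -0.3, -1.3]
opening: 0.0229
grip_force: 50.0
```

>>> arm_command(
  fingers=[1,1,1,1],
  travel=[
    [0,0,-0.0005],
    [0,0,-0.001],
    [0,0,-0.001],
    [0,0,-0.001],
  ],
  dr=[
    [0,0,0],
    [0,0,0],
    [0,0,0],
    [0,0,0],
  ],
)

```text
time: 10.9
tool_pos: [0.5323, 0.1218, 0.0908]
tool_rot: [3.141, 0.0, -3.141]
contact_force: [-0.2, 0.1, -0.0]
opening: 0.0231
grip_force: 50.0
```

>>> arm_command(
  fingers=[1,1,1,1],
  travel=[
    [0,0,-0.0005],
    [0,0,-0.001],
    [0,0,-0.001],
    [0,0,-0.001],
  ],
  dr=[
    [0,0,0],
    [0,0,0],
    [0,0,0],
    [0,0,0],
  ],
)

```text
time: 11.23
tool_pos: [0.5322, 0.1218, 0.0918]
tool_rot: [3.142, 0.0, -3.141]
contact_force: [0.8, 0.2, -1.3]
opening: 0.0227
grip_force: 50.0
```

>>> arm_command(
  fingers=[1,1,1,1],
  travel=[
    [0,0,-0.0005],
    [0,0,-0.001],
    [0,0,-0.001],
    [0,0,-0.001],
  ],
  dr=[
    [0,0,0],
    [0,0,0],
    [0,0,0],
    [0,0,0],
  ],
)

```text
time: 11.57
tool_pos: [0.5322, 0.1218, 0.0926]
tool_rot: [3.142, -0.0, -3.141]
contact_force: [0.1, -1.1, -2.8]
opening: 0.0227
grip_force: 50.0
```

>>> arm_command(
  fingers=[1,1,1,1],
  travel=[
    [0,0,-0.0005],
    [0,0,-0.001],
    [0,0,-0.001],
    [0,0,-0.001],
  ],
  dr=[
    [0,0,0],
    [0,0,0],
    [0,0,0],
    [0,0,0],
  ],
)

```text
time: 11.9
tool_pos: [0.532, 0.1218, 0.0933]
tool_rot: [3.142, -0.001, -3.141]
contact_force: [0.4, -0.8, -7.3]
opening: 0.0231
grip_force: 50.0
```

>>> arm_command(
  fingers=[1,1,1,1],
  travel=[
    [0,0,-0.0005],
    [0,0,-0.0005],
    [0,0,-0.0005],
    [0,0,-0.0005],
  ],
  dr=[
    [0,0,0],
    [0,0,0],
    [0,0,0],
    [0,0,0],
  ],
)

```text
time: 12.23
tool_pos: [0.5319, 0.1218, 0.0938]
tool_rot: [3.142, -0.001, -3.141]
contact_force: [1.3, 0.4, -10.1]
opening: 0.0228
grip_force: 50.0
```

>>> arm_command(
  fingers=[1,1,1,1,1],
  travel=[
    [0,0,-0.0003],
    [0,0,-0.0006],
    [0,0,-0.0008],
    [0,0,-0.0008],
    [0,0,-0.0008],
  ],
  dr=[
    [0,0,0],
    [0,0,0],
    [0,0,0],
    [0,0,0],
    [0,0,0],
  ],
)

```text
time: 12.65
tool_pos: [0.5319, 0.1218, 0.0946]
tool_rot: [3.142, -0.001, -3.141]
contact_force: [2.7, 0.4, -16.7]
opening: 0.0225
grip_force: 50.0
```

Run:
```python
from h import *
f=[]
for i in range(6):
    S=read_camera("side");s=observe();f.append(s["contact_force"][2])
print(s["time"],s["tool_pos"],np.round(f,1))
T=read_camera("top")
cv2.imwrite("pics/c5.png",np.hstack([cv2.resize(S["color"][150:220,185:255],(400,400),interpolation=cv2.INTER_CUBIC),cv2.resize(T["color"][180:300,140:260],(400,400),interpolation=cv2.INTER_CUBIC)]))
```

```text
12.95 [0.53192995 0.12183386 0.09474022] [-15.4 -15.5 -16.  -16.  -16.9 -16.8]
```

View pics/c5.png

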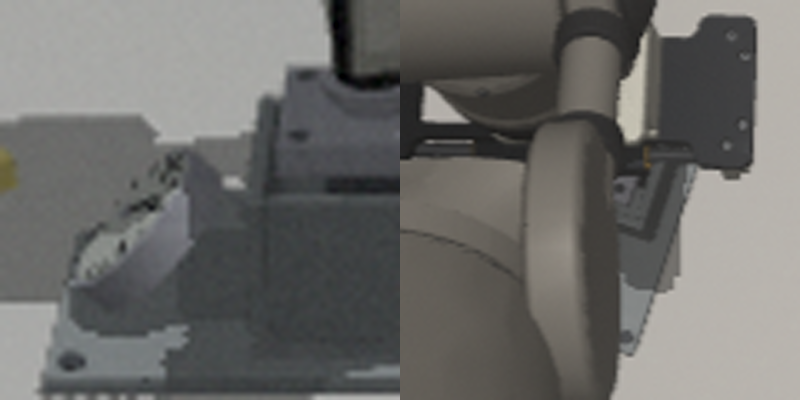

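The needle can't be read in either view: the side view is edge-on at crop (130,230) and the arm hides the dial in the top view. The measured pull is about 16.2 N minus 0.9 N plug weight, so I'll ease off slightly to the middle of the band.

>>> arm_command(
  fingers=[1,1,1,1],
  travel=[
    [0,0,0.0002],
    [0,0,0.0004],
    [0,0,0.0004],
    [0,0,0.0004],
  ],
  dr=[
    [0,0,0],
    [0,0,0],
    [0,0,0],
    [0,0,0],
  ],
)

```text
time: 13.33
tool_pos: [0.5321, 0.1218, 0.0946]
tool_rot: [3.142, -0.0, -3.141]
contact_force: [-0.8, 0.7, -15.4]
opening: 0.0227
grip_force: 50.0
```

Run:
```python
from h import *
f=[]
for i in range(8):
    S=read_camera("side");s=observe();f.append(s["contact_force"][2])
print(s["time"],s["tool_pos"],np.round(f,1),np.mean(f))
```

```text
13.7333 [0.53211981 0.12184775 0.094589  ] [-16.2 -16.2 -16.4 -15.3 -15.  -15.3 -16.  -15.2] -15.708985421974452
```

>>> arm_command(
  fingers=[1,1,1,1],
  travel=[
    [0,0,0.0002],
    [0,0,0.0004],
    [0,0,0.0004],
    [0,0,0.0004],
  ],
  dr=[
    [0,0,0],
    [0,0,0],
    [0,0,0],
    [0,0,0],
  ],
)

```text
time: 14.07
tool_pos: [0.5322, 0.1218, 0.0943]
tool_rot: [3.142, 0.0, -3.141]
contact_force: [-0.6, -0.4, -13.5]
opening: 0.0226
grip_force: 50.0
```

Run:
```python
from h import *
f=[]
for i in range(8):
    S=read_camera("side");s=observe();f.append(s["contact_force"][2])
print(s["time"],s["tool_pos"],np.round(f,1),np.mean(f))
```

```text
14.4667 [0.53224489 0.12184495 0.0942728 ] [-13.8 -13.4 -13.9 -13.  -13.7 -13.6 -13.4 -13. ] -13.469836022466186
```

About 12.6 N on the joint. I'll hold it for more than 3 s.

>>> arm_command(
  fingers=[1,1,1,1,1,1,1,1],
  travel=[
    [0,0,0],
    [0,0,0],
    [0,0,0],
    [0,0,0],
    [0,0,0],
    [0,0,0],
    [0,0,0],
    [0,0,0],
  ],
  dr=[
    [0,0,0],
    [0,0,0],
    [0,0,0],
    [0,0,0],
    [0,0,0],
    [0,0,0],
    [0,0,0],
    [0,0,0],
  ],
)

```text
time: 15.13
tool_pos: [0.5322, 0.1219, 0.0942]
tool_rot: [3.141, 0.0, -3.141]
contact_force: [-0.5, 0.8, -13.0]
opening: 0.0228
grip_force: 50.0
```

>>> arm_command(
  fingers=[1,1,1,1,1,1,1,1],
  travel=[
    [0,0,0],
    [0,0,0],
    [0,0,0],
    [0,0,0],
    [0,0,0],
    [0,0,0],
    [0,0,0],
    [0,0,0],
  ],
  dr=[
    [0,0,0],
    [0,0,0],
    [0,0,0],
    [0,0,0],
    [0,0,0],
    [0,0,0],
    [0,0,0],
    [0,0,0],
  ],
)

```text
time: 15.8
tool_pos: [0.5322, 0.1218, 0.0942]
tool_rot: [3.142, 0.0, -3.141]
contact_force: [-0.5, -0.7, -14.1]
opening: 0.023
grip_force: 50.0
```

>>> arm_command(
  fingers=[1,1,1,1,1,1,1,1],
  travel=[
    [0,0,0],
    [0,0,0],
    [0,0,0],
    [0,0,0],
    [0,0,0],
    [0,0,0],
    [0,0,0],
    [0,0,0],
  ],
  dr=[
    [0,0,0],
    [0,0,0],
    [0,0,0],
    [0,0,0],
    [0,0,0],
    [0,0,0],
    [0,0,0],
    [0,0,0],
  ],
)

```text
time: 16.47
tool_pos: [0.5322, 0.1218, 0.0942]
tool_rot: [3.142, 0.0, -3.141]
contact_force: [0.2, 0.1, -13.6]
opening: 0.0229
grip_force: 50.0
```

>>> arm_command(
  fingers=[1,1,1,1,1,1,1,1],
  travel=[
    [0,0,0],
    [0,0,0],
    [0,0,0],
    [0,0,0],
    [0,0,0],
    [0,0,0],
    [0,0,0],
    [0,0,0],
  ],
  dr=[
    [0,0,0],
    [0,0,0],
    [0,0,0],
    [0,0,0],
    [0,0,0],
    [0,0,0],
    [0,0,0],
    [0,0,0],
  ],
)

```text
time: 17.13
tool_pos: [0.5322, 0.1218, 0.0942]
tool_rot: [3.142, 0.0, -3.141]
contact_force: [0.2, -0.7, -12.9]
opening: 0.0229
grip_force: 50.0
```

>>> arm_command(
  fingers=[1,1,1,1,1,1,1,1],
  travel=[
    [0,0,0],
    [0,0,0],
    [0,0,0],
    [0,0,0],
    [0,0,0],
    [0,0,0],
    [0,0,0],
    [0,0,0],
  ],
  dr=[
    [0,0,0],
    [0,0,0],
    [0,0,0],
    [0,0,0],
    [0,0,0],
    [0,0,0],
    [0,0,0],
    [0,0,0],
  ],
)

```text
time: 17.8
tool_pos: [0.5322, 0.1218, 0.0942]
tool_rot: [3.142, 0.0, -3.141]
contact_force: [0.1, -0.3, -13.1]
opening: 0.0228
grip_force: 50.0
```

>>> arm_command(
  fingers=[1,1,1,1,1,1,1,1],
  travel=[
    [0,0,0.001],
    [0,0,0.002],
    [0,0,0.003],
    [0,0,0.004],
    [0,0,0.005],
    [0,0,0.006],
    [0,0,0.0065],
    [0,0,0.0065],
  ],
  dr=[
    [0,0,0],
    [0,0,0],
    [0,0,0],
    [0,0,0],
    [0,0,0],
    [0,0,0],
    [0,0,0],
    [0,0,0],
  ],
)

```text
time: 18.47
tool_pos: [0.5324, 0.1219, 0.0879]
tool_rot: [3.141, 0.001, -3.141]
contact_force: [0.0, -0.6, -1.0]
opening: 0.0228
grip_force: 50.0
```

>>> arm_command(
  fingers=[1,1,1,1],
  travel=[
    [0,0,0.0004],
    [0,0,0.0008],
    [0,0,0.001],
    [0,0,0.001],
  ],
  dr=[
    [0,0,0],
    [0,0,0],
    [0,0,0],
    [0,0,0],
  ],
)

```text
time: 18.8
tool_pos: [0.5325, 0.1219, 0.0878]
tool_rot: [3.142, 0.001, -3.141]
contact_force: [-2.1, -0.5, 7.6]
opening: 0.0229
grip_force: 50.0
```

Home again. I'll relax the press and let go.

>>> arm_command(
  fingers=[1,1,-0.3,-0.3,-0.3,-0.3,-0.3,-0.3],
  travel=[
    [0,0,-0.0004],
    [0,0,-0.0007],
    [0,0,-0.0007],
    [0,0,-0.0007],
    [0,0,-0.0007],
    [0,0,-0.0007],
    [0,0,-0.0007],
    [0,0,-0.0007],
  ],
  dr=[
    [0,0,0],
    [0,0,0],
    [0,0,0],
    [0,0,0],
    [0,0,0],
    [0,0,0],
    [0,0,0],
    [0,0,0],
  ],
)

```text
time: 19.47
tool_pos: [0.5322, 0.1218, 0.0873]
tool_rot: [3.142, -0.0, -3.141]
contact_force: [-0.1, -0.1, 0.3]
opening: 0.0575
grip_force: 0.0
```

>>> arm_command(
  fingers=[-0.3,-0.3,-0.3,-0.3,-0.3,-0.3,-0.3,-0.3],
  travel=[
    [0,0,0],
    [0,0,0],
    [0,0,-0.01],
    [0,0,-0.03],
    [0,0,-0.06],
    [0,0,-0.09],
    [0,0,-0.11],
    [0,0,-0.12],
  ],
  dr=[
    [0,0,0],
    [0,0,0],
    [0,0,0],
    [0,0,0],
    [0,0,0],
    [0,0,0],
    [0,0,0],
    [0,0,0],
  ],
)

```text
time: 20.13
tool_pos: [0.5335, 0.122, 0.2114]
tool_rot: [3.141, 0.006, -3.141]
contact_force: [0.2, -0.4, -0.2]
opening: 0.0592
grip_force: 0.0
```

>>> arm_command(
  fingers=[-0.3,-0.3,-0.3,-0.3,-0.3,-0.3,-0.3,-0.3],
  travel=[
    [0,0.03,0],
    [0,0.06,0],
    [0,0.09,0],
    [0,0.12,0],
    [0,0.15,0],
    [0,0.18,0],
    [0,0.2,0],
    [0,0.2,0],
  ],
  dr=[
    [0,0,0],
    [0,0,0],
    [0,0,0],
    [0,0,0],
    [0,0,0],
    [0,0,0],
    [0,0,0],
    [0,0,0],
  ],
)

```text
time: 20.8
tool_pos: [0.531, 0.3255, 0.2066]
tool_rot: [3.141, -0.001, -3.137]
contact_force: [-0.4, -0.2, -0.2]
opening: 0.0594
grip_force: 0.0
```

Run:
```python
from h import *
S=read_camera("side");T=read_camera("top");s=observe();print(s["time"],s["tool_pos"])
cv2.imwrite("pics/c6.png",np.hstack([cv2.resize(S["color"][120:220,190:290],(400,400),interpolation=cv2.INTER_CUBIC),cv2.resize(T["color"][130:300,140:310],(400,400),interpolation=cv2.INTER_CUBIC)]))
```

```text
20.9 [0.53156791 0.32208969 0.20672642]
```

View pics/c6.png

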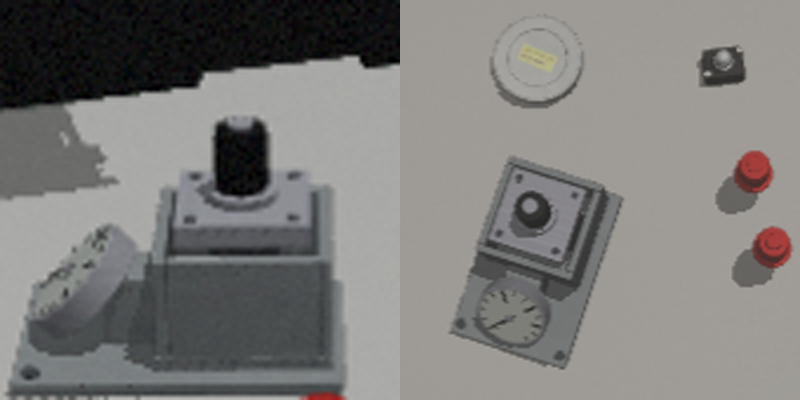

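The plug stands upright, its flange flush on the plate at side crop (242,190). The needle is back at rest at top crop (500,330). The carrier and ball holder are where they were.

```bash
python3 -c "
from cell import *
print(hand_in())"
```

```text
the job is handed in; nothing more can be done
None
```

I snapped the plug fully home, held a pull of about 12.6 N for over 3 s, then eased off, let go and handed the job in. The pull is from the wrist force reading, since no camera could read the dial under load; the highest reading, on the way to the hold, was about 17 N.

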